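# Bring the next oil round on the worm-driven carousel and slide the dish under its tap

### The job

Bring the tall bottle of the oil carousel round one place to the pointer by turning the round black worm knob, turn after turn clockwise, letting go and taking hold of it afresh as often as needed. Only then slide the steel mixing dish along the table, without lifting it, to sit squarely on the cork filling spot under the tall bottle's tap, and let go of everything. Do not push on the carousel itself, its bottles or taps, and leave the other things on the table where they are.

Things in the scene. Friction and masses are not known exactly. Their poses are not given: they have to be found in the camera images.
- carousel: Round wooden disc, 188 mm across, upper face 55 mm above the table, with eight bottles and taps fixed on it at 45 degrees. Origin on its upright axis, 45 mm up; -y points to the tall bottle. Its axes are parallel to the stand's when the tall bottle is at the pointer; it starts 39 to 49 degrees short and must turn clockwise seen from above. Bottles reach 89 mm from the axis, taps 117 mm.
- knob (a joint): Angle of the worm knob, rad, growing clockwise seen from above. 0 = tall bottle exactly at the pointer, its tap over the spot's centre; starts between -10.1 and -8.3 (1.3 to 1.6 turns to go). 12 knob turns make one carousel turn, same sense. Friction 0.1 N m, no spring: it stays where it is let go and may be turned back. The worm holds the carousel fast.
- knob_grip (a point): Point to grip, on the knob's upright axis, 82 mm above the table; fixed. The knob is an upright knurled black cylinder, 44 mm across, from 62 to 96 mm above the table, white stroke on top, on a grey box 60 x 60 x 52 mm, 170 mm from the carousel's axis, opposite the cork spot. It can be gripped across any diameter, and open fingers can swing round it.
- tall_bottle (a point): Top centre of the cap of the one tall bottle of the eight: cobalt blue, 32 mm across, top 170 mm above the table (the seven others 125 mm). It moves with the carousel. Each bottle has a steel tap pointing outward, between 53 and 74 mm above the table.
- pointer_tip (a point): Tip of the fixed steel pointer, 142 mm above the table, that sticks out 48 mm from the carousel's centre column towards the cork spot. Fixed to the stand.
- stand: Fixed grey stand of the carousel. Origin on the table at the carousel's upright axis; its -y axis points to the cork spot and the pointer's direction, its +y axis to the knob.
- spot (a point): Centre of the cork filling spot, on the table: a cork disc, 104 mm across, flush with the table, 115 mm from the carousel's axis. It lies partly under the carousel's rim (underside 45 mm above the table), below which the dish passes freely; the stand's foot has a radius of 52 mm.
- dish: Loose round stainless steel dish, 100 mm outer diameter, 26 mm high, upright straight wall 4 mm thick, open at the top, about 0.3 kg. Origin at the centre of its underside, on the table.
- tumbler: Bystander: loose glass tumbler, 80 mm across, 85 mm high. Origin at the centre of its underside.
- flask: Bystander: loose brown bottle with a white cap, 48 mm across, 85 mm high. Origin at the centre of its underside.
- tea_tin: Bystander: loose bare metal tin, 68 mm across, 60 mm high. Origin at the centre of its underside.
There are look-alikes about, which are no part of the job. Of the things like the dish, leave any that is green or red; of the rest the larger one is meant.

How it is judged:
By the outcome, as a careful person would: the job done as asked, in the order asked, and still so for the second after the job is handed in, with the robot touching nothing.
It also fails if it takes over 72 s, if anything falls off the work surface, if the arm or the gripper's body presses on something with over 40 N, if the wrist force passes 120 N, or if a joint passes its speed limit or range.

### The arm

A 7-joint arm with a two-finger parallel gripper is mounted at the origin on the work surface. World frame = base frame: x ahead of the robot, y to its left, z up, the work surface at z = 0. Lengths are in m, angles in rad, forces in N, time in s.
With the tool pointing down it reaches from about 0.425 to 1.025 m from the base axis. Payload 9.4 kg.
Tool frame: the origin (TCP) lies on the mounting face of the last link; the fingertips stand 173 mm ahead of it and the grasp point (between the pads) lies 155 mm ahead of it; z points along the fingers, y is the direction in which the jaws open and shut (so a half turn about z gives the same grasp; the last joint's range is limited). The gripper opens to 85 mm and grips with 20 to 120 N. Pads are 22 mm wide; open, the fingers measure 114 mm over their backs; the gripper's body (76 mm by 85 mm) begins 54 mm behind the grasp point. The pads swing forward as they close: fully open they stand 13 mm farther back than shut.
Start: joints at [-1.204, 0.599, -0.003, 1.599, 0.002, 0.943, -0.08], TCP at [0.311, 0.655, 0.405] pointing down, gripper open.
Joint ranges: [-2.57, 2.57], [-0.35, 1.97], [-1.29, 1.29], [0.11, 2.56], [-1.05, 4.19], [0.11, 1.86], [-2.63, 2.63]. Speed limits (rad/s): [2.22, 2.22, 3.01, 3.01, 3.14, 3.14, 3.14].

### API

Orientations are given as a unit quaternion [w, x, y, z].
In Python, from rig import sensors, grab_frame, camera_model, bot gives the robot as it stands.
- The arm moves only by the tool step_arm, never from a script. Its arguments are lists of equal length, an entry for each row: "slide": the shift along the tool's x, y, z in units of 50 mm (1.0 is 50 mm), a list of three; "angular": the turn, a rotation vector about the tool's x, y, z in units of 6 degrees (1.0 is 6 degrees), a list of three. A call has 1 to 10 rows; each row shifts and turns the commanded pose from where the row before left it, along the tool's axes as they then stand; what a row does not reach is not made up. A row lasts 1/8 s, in which the tool goes at most 62.5 mm and 10.7 degrees, less where a joint would pass 70% of its speed; a pose out of reach is approached as far as the arm can. A call is refused whole if a number of a shift passes 1 or a number of a turn 1, either way. A call with a gripper value outside its range is refused whole. "gripper" is the closure in counts, from 0 (fully open) to 255 (shut), set as the call begins (left out, the last holds). The fingers move at their own pace and stop on an object; "squeeze" is the grip in N (left out, the last holds). Time passes only in rows, so rows that do not move let the fingers close. It gives the time, the measured TCP pose, the force and the opening at its end, in the units of the state.
- sensors.read_state(): the state, without advancing time (a new reading comes with each control period).
- grab_frame(name): name is "scene" or "top"; returns the picture (400x640x3 uint8, blue, green, red); there is no depth.
- camera_model(name): a dict with "fx", "fy", "cx", "cy" (pixels), "origin" and "attitude" of the camera in the world. Camera axes: x right, y up, looking along -z (the intrinsics and any distortion apply to the point x, -y, -z); pixel columns grow to the right and rows downward; lengths in m; the calibration is good to about 2 mm. A picture is of the moment at which its call begins. camera_model takes no time and is no camera call.
- bot.sign_off(): hands the job in, once; it reports no verdict.
The state is a dict: "clock": time; "joint_positions": joint angles; "joint_velocities": joint speeds; "effort": joint torques, N m; "position": TCP position; "ee_rot": TCP orientation; "force": force on the tool from outside, world axes, zero at the start; "ft_torque": the same for the moment, N m; "grip_width": finger opening in m.
Only numpy, scipy, OpenCV 4.12 (cv2) and the standard library are available. Lean on these libraries where they do the work, as an engineer would, in place of code of your own. Each camera call takes 0.05 s, during which the arm holds its last target.

## Working session

There is one attempt and no reset: what is moved stays moved. The work goes in short steps, Python scripts to look and compute and a tool call to move; the robot and the scene stay as the last step left them, time stands still between calls to the robot, and variables do not carry over. Pictures are saved under pics/ and viewed, and the job is handed in when it is done.

Besides the shell and the picture viewer there is one more tool, called by a JSON object that holds its "api" and its "payload", one argument or row to a line. step_arm: Moves the arm, as the interface text tells. Its arguments: {"type":"object","properties":{"slide":{"type":"array","items":{"type":"array","items":{"type":"number"}}},"angular":{"type":"array","items":{"type":"array","items":{"type":"number"}}},"gripper":{"type":"number"},"squeeze":{"type":"number"}},"required":["slide","angular"]}

```bash
ls; mkdir -p pics; python3 - <<'E'
from rig import sensors, grab_frame, camera_model, bot
import cv2
for n in("scene","top"):
    cv2.imwrite(f"pics/{n}0.png",grab_frame(n)); print(camera_model(n))
print(sensors.read_state())
E
```

```text
pics
{'fx': 437.91280191757676, 'fy': 437.91280191757676, 'cx': 317.24566441683385, 'cy': 197.36447667842825, 'origin': array([ 1.09502671, -0.65507181,  0.94476457]), 'attitude': array([0.86480608, 0.36589406, 0.13541283, 0.31606224])}
{'fx': 455.0238821925823, 'fy': 455.0238821925823, 'cx': 315.8300904332569, 'cy': 199.11991300263773, 'origin': array([ 0.35391355, -0.03574771,  1.03008801]), 'attitude': array([-0.68091818, -0.07719035,  0.07945276,  0.72393325])}
{'clock': 0.1, 'joint_positions': array([-1.20369239,  0.60007899, -0.00254576,  1.60006316,  0.00180793,
        0.94290748, -0.07979363]), 'joint_velocities': array([-5.12811786e-04, -1.31685197e-03,  3.83147686e-04, -1.17290573e-03,
        2.32828924e-04, -7.85532228e-04, -6.19571688e-05]), 'effort': array([ 4.56764261e-03, -7.77995110e+01,  1.56988464e+00, -2.58628803e+01,
        1.26952262e-02,  5.40237583e-03, -6.39924082e-06]), 'position': array([0.31121185, 0.65460563, 0.40387389]), 'ee_rot': array([-9.11400434e-05,  2.20050407e-01,  9.75488231e-01, -7.21721414e-04]), 'force': array([-0.13238769,  0.22467984,  0.8758473 ]), 'ft_torque': array([-0.0072764 , -0.00985087,  0.01892963]), 'grip_width': 0.08535391741905478}
```

View pics/scene0.png

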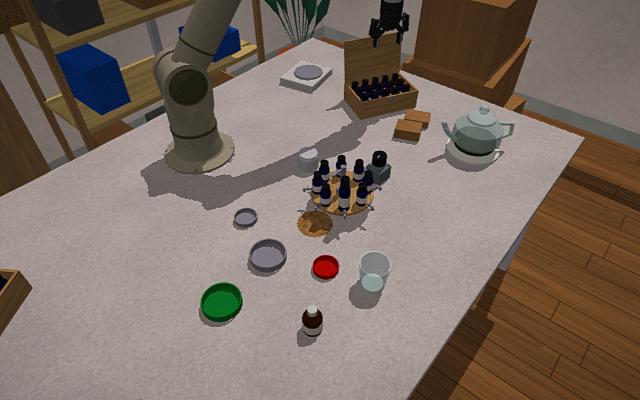

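View pics/top0.png

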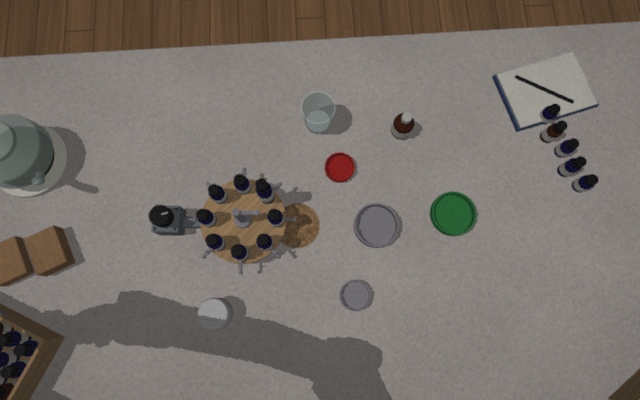

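```bash
cat > h.py <<'E'
import numpy as np, cv2
from scipy.spatial.transform import Rotation as R
from rig import sensors, grab_frame, camera_model, bot
def cam(n):
    c=camera_model(n);q=c['attitude'];return c,R.from_quat([q[1],q[2],q[3],q[0]]).as_matrix()
def ray(n,u,v,z):
    c,M=cam(n);d=M@np.array([(u-c['cx'])/c['fx'],-(v-c['cy'])/c['fy'],-1.]);o=c['origin'];return o+d*(z-o[2])/d[2]
def proj(n,p):
    c,M=cam(n);q=M.T@(np.array(p)-c['origin']);return np.array([c['cx']+c['fx']*q[0]/-q[2],c['cy']+c['fy']*q[1]/q[2]])
def crop(img,u0,v0,u1,v1,s,name):
    cv2.imwrite(name,cv2.resize(img[v0:v1,u0:u1],None,fx=s,fy=s,interpolation=cv2.INTER_CUBIC))
E
python3 - <<'E'
from h import *
t=cv2.imread('pics/top0.png');s=cv2.imread('pics/scene0.png')
crop(t,140,160,340,280,4,'pics/t1.png');crop(t,290,140,490,290,4,'pics/t2.png');crop(s,280,130,420,250,5,'pics/s1.png')
for u,v,z in[(377,226,.0),(300,226,0),(243,219,.055),(356,295,0)]:print(ray('top',u,v,z))
E
```

```text
[ 0.51460881 -0.18214581  0.        ]
[ 0.52542726 -0.00619229  0.        ]
[0.53927766 0.11526272 0.055     ]
[ 0.36342946 -0.12178437  0.        ]
```

View pics/t1.png

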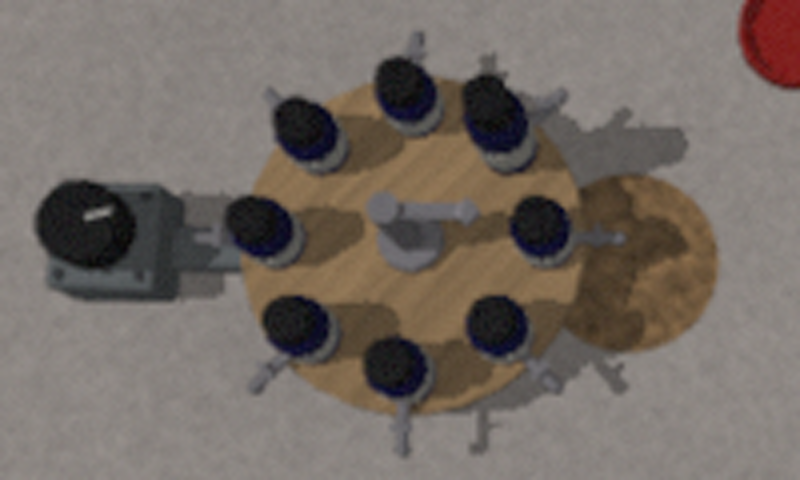

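View pics/t2.png

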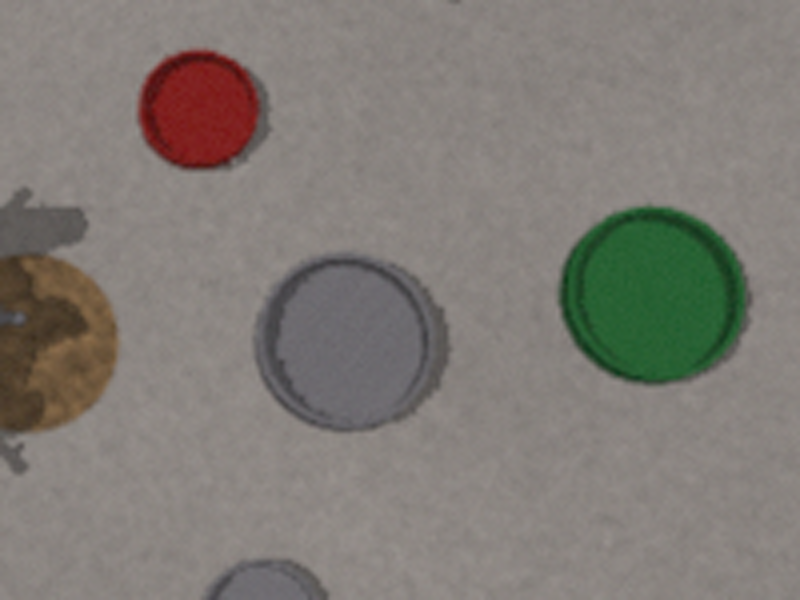

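View pics/s1.png

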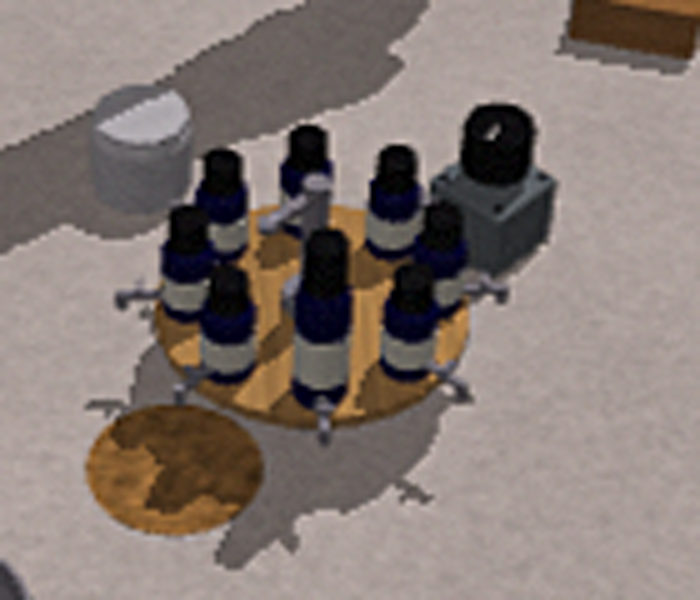

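```bash
cat > fit.py <<'E'
from h import *
from scipy.optimize import least_squares
obs=[('top',161.5,216,'k',.096),('top',242.9,221,'o',.055),('top',297.3,225.75,'s',0),('top',257,212.5,'p',.142),
('scene',380,154.4,'k',.096),('scene',314.9,223.9,'s',0)]
L=dict(k=.170,o=0,s=-.115,p=-.048)
def loc(x,l,z): return [x[0]-np.sin(x[2])*l,x[1]+np.cos(x[2])*l,z]
def f(x): return np.concatenate([proj(n,loc(x,L[k],z))-[u,v] for n,u,v,k,z in obs])
r=least_squares(f,[.54,.115,0],loss='soft_l1');x=r.x
print(x,np.degrees(x[2]));print(f(x).reshape(-1,2).round(1))
for k in L:print(k,np.round(loc(x,L[k],0),4))
# tall bottle
a0=ray('top',261.3,183,.170);b0=ray('scene',345.4,177.6,.170);print('tall',a0,b0)
for p in(a0,b0):
    d=p[:2]-x[:2];print(np.hypot(*d),np.degrees(np.arctan2(d[1],d[0])-(x[2]-np.pi/2)))
for u,v in[(377,226),(356,295),(340.25,167.5)]:print(ray('top',u,v,0.026))
for u,v in((376.5,225.7),):print('dish',ray('top',u,v,.026))
for u,v in((267,253),):print('dish s',ray('scene',u,v,.026))
E
python3 fit.py
```

```text
[ 0.53631636  0.11511979 -0.07796609] -4.467127736772676
[[-2.8 -0.4]
 [ 0.2 -0.7]
 [-0.2 -0.4]
 [ 3.2  0.6]
 [-0.6 -0.4]
 [-0.2 -0.7]]
k [0.5496 0.2846 0.    ]
o [0.5363 0.1151 0.    ]
s [5.274e-01 5.000e-04 0.000e+00]
p [0.5326 0.0673 0.    ]
tall [0.58665882 0.05990911 0.17      ] [0.58506663 0.06067908 0.17      ]
0.07471668125222203 46.82645895591028
0.0730778973246317 46.31075962391552
[ 0.51055278 -0.17845064  0.026     ]
[ 0.36318927 -0.11961276  0.026     ]
[ 0.65122215 -0.10648793  0.026     ]
dish [ 0.51129605 -0.1773986   0.026     ]
dish s [ 0.51533538 -0.18136693  0.026     ]
```

```bash
python3 - <<'E'
from h import *
t=cv2.imread('pics/top0.png');s=cv2.imread('pics/scene0.png')
def dr(img,n,p):
    pts=[]
    for z in(.096,.062):
        for a in np.linspace(0,2*np.pi,60):
            u=proj(n,[p[0]+.022*np.cos(a),p[1]+.022*np.sin(a),z]);cv2.circle(img,(int(u[0]*8*2+8)//2,int(u[1]*16+8)//2),0,(0,255,255) if z>.08 else(0,255,0),2)
S=8
def big(i):return cv2.resize(i,None,fx=S,fy=S,interpolation=cv2.INTER_CUBIC)
T=big(t);Z=big(s)
p=[.5496,.2846];dr(T,'top',p);dr(Z,'scene',p)
cv2.imwrite('pics/k1.png',np.hstack([T[190*8:240*8,140*8:190*8],Z[145*8:195*8,355*8:405*8]]))
E
```

```text
(no output)
```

View pics/k1.png

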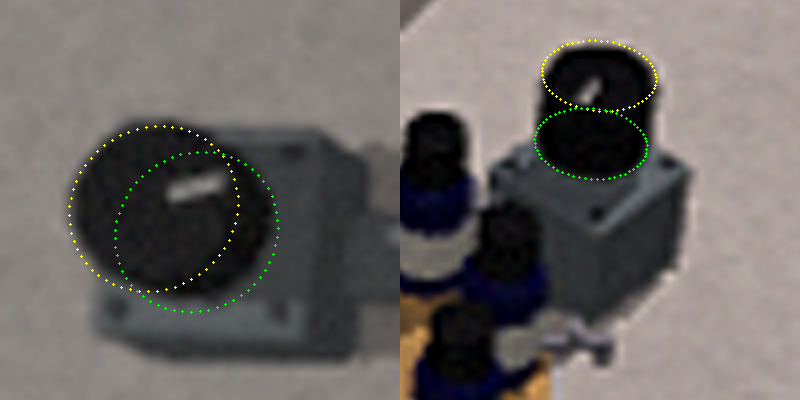

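```bash
cat >> h.py <<'E'
def tool():
    s=sensors.read_state();q=s['ee_rot'];return s,R.from_quat([q[1],q[2],q[3],q[0]])
def go(p,yaw=None):
    "delta to world target TCP p, in slide units; and yaw (deg of tool y axis) error in 6deg units about tool z"
    s,r=tool();M=r.as_matrix()
    d=M.T@(np.array(p)-s['position'])
    print('t',s['clock'],'pos',s['position'].round(4),'slide',(d/.05).round(3),'j7',s['joint_positions'][6].round(3),'F',s['force'].round(1),'T',s['ft_torque'].round(2),'w',s['grip_width'].round(4))
    y=M[:,1];ya=np.degrees(np.arctan2(y[1],y[0]));print('yaw y',ya.round(2),'tilt vec',M[:,2].round(4))
    if yaw is not None: print('turn units',((ya-yaw+180)%360-180)/6)
E
python3 - <<'E'
from h import *
go([.5505,.285,.31])
E
```

```text
Traceback (most recent call last):
  File "h.py", line 18, in go
    print('t',s['clock'],'pos',s['position'].round(4),'slide',(d/.05).round(3),'j7',s['joint_positions'][6].round(3),'F',s['force'].round(1),'T',s['ft_torque'].round(2),'w',s['grip_width'].round(4))
                                                                                                                                                                             ^^^^^^^^^^^^^^^^^^^^^
AttributeError: 'float' object has no attribute 'round'
```

```bash
sed -i "s/s\['grip_width'\].round(4)/round(s['grip_width'],4)/" h.py; python3 - <<'E'
from h import *
go([.5505,.285,.31])
E
```

```text
t 0.1 pos [0.3112 0.6546 0.4039] slide [-7.496 -4.619  1.885] j7 -0.08 F [-0.1  0.2  0.9] T [-0.01 -0.01  0.02] w 0.0854
yaw y 64.58 tilt vec [-5.0e-04 -1.4e-03 -1.0e+00]
```

{"api": "step_arm", "payload": {
  "slide": [
    [-0.75, -0.46, 0.1],
    [-0.75, -0.46, 0.1],
    [-0.75, -0.46, 0.1],
    [-0.75, -0.46, 0.1],
    [-0.75, -0.46, 0.1],
    [-0.75, -0.46, 0.1],
    [-0.75, -0.46, 0.1],
    [-0.75, -0.46, 0.1],
    [-0.75, -0.46, 0.1],
    [-0.75, -0.46, 0.1]
  ],
  "angular": [
    [0, 0, 0],
    [0, 0, 0],
    [0, 0, 0],
    [0, 0, 0],
    [0, 0, 0],
    [0, 0, 0],
    [0, 0, 0],
    [0, 0, 0],
    [0, 0, 0],
    [0, 0, 0]
  ]
}}

```text
clock: 1.35
position: [0.5518, 0.2848, 0.3543]
ee_rot: [-0.0, 0.22, 0.975, -0.0]
force: [0.2, 0.6, -0.5]
grip_width: 0.0854
```

{"api": "step_arm", "payload": {
  "slide": [
    [0, 0, 0],
    [0, 0, 0]
  ],
  "angular": [
    [0, 0, -1],
    [0, 0, -1]
  ]
}}

```text
clock: 1.6
position: [0.5515, 0.2852, 0.3542]
ee_rot: [-0.0, 0.116, 0.993, -0.0]
force: [0.3, -0.2, 0.0]
grip_width: 0.0856
```

```bash
python3 - <<'E'
from h import *
go([.5505,.285,.31]);print(sensors.read_state()['joint_positions'])
E
```

```text
t 1.6 pos [0.5515 0.2852 0.3542] slide [ 0.019 -0.008  0.885] j7 0.709 F [ 0.3 -0.2  0. ] T [ 0.03  0.01 -0.02] w 0.0856
yaw y 76.69 tilt vec [-7.e-04 -6.e-04 -1.e+00]
[-0.51466304  0.53301138 -0.07953961  1.88990559  0.06131698  0.72185067
  0.70913312]
```

{"api": "step_arm", "payload": {
  "slide": [
    [0, 0, 0],
    [0, 0, 0],
    [0, 0, 0],
    [0, 0, 0],
    [0, 0, 0],
    [0, 0, 0],
    [0, 0, 0],
    [0, 0, 0],
    [0, 0, 0],
    [0, 0, 0]
  ],
  "angular": [
    [0, 0, -1],
    [0, 0, -1],
    [0, 0, -1],
    [0, 0, -1],
    [0, 0, -1],
    [0, 0, -1],
    [0, 0, -1],
    [0, 0, -1],
    [0, 0, -1],
    [0, 0, -1]
  ]
}}

```text
clock: 2.85
position: [0.5512, 0.2859, 0.3544]
ee_rot: [-0.0, -0.397, 0.918, -0.0]
force: [-0.2, -0.4, -0.3]
grip_width: 0.0855
```

{"api": "step_arm", "payload": {
  "slide": [
    [0, 0, 0.2],
    [0, 0, 0.2],
    [0, 0, 0.2],
    [0, 0, 0.2],
    [0, 0, 0.2],
    [0, 0, 0.2],
    [0, 0, 0]
  ],
  "angular": [
    [0, 0, -1],
    [0, 0, -1],
    [0, 0, -1],
    [0, 0, -1],
    [0, 0, -1],
    [0, 0, -1],
    [0, 0, -1]
  ],
  "gripper": 40
}}

```text
clock: 3.72
position: [0.551, 0.2857, 0.2935]
ee_rot: [-0.001, -0.699, 0.715, 0.0]
force: [-0.1, -1.2, 0.2]
grip_width: 0.0715
```

```bash
python3 - <<'E'
from h import *
go([.5505,.285,.238]);print(sensors.read_state()['joint_positions'])
for n in("scene","top"):
    cv2.imwrite(f"pics/{n}1.png",grab_frame(n))
t=cv2.imread('pics/top1.png');s=cv2.imread('pics/scene1.png')
a=cv2.resize(t[160:260,110:210],None,fx=4,fy=4,interpolation=2);b=cv2.resize(s[90:190,330:430],None,fx=4,fy=4,interpolation=2)
cv2.imwrite('pics/c1.png',np.hstack([a,b]))
E
```

```text
t 3.725 pos [0.551  0.2857 0.2935] slide [0.013 0.008 1.111] j7 2.062 F [-0.1 -1.2  0.2] T [-0.04  0.01 -0.04] w 0.0715
yaw y 178.77 tilt vec [-0.0017 -0.001  -1.    ]
[-0.21750927  0.66451782 -0.53676769  1.91352256  0.50883901  0.70351028
  2.06162788]
```

View pics/c1.png

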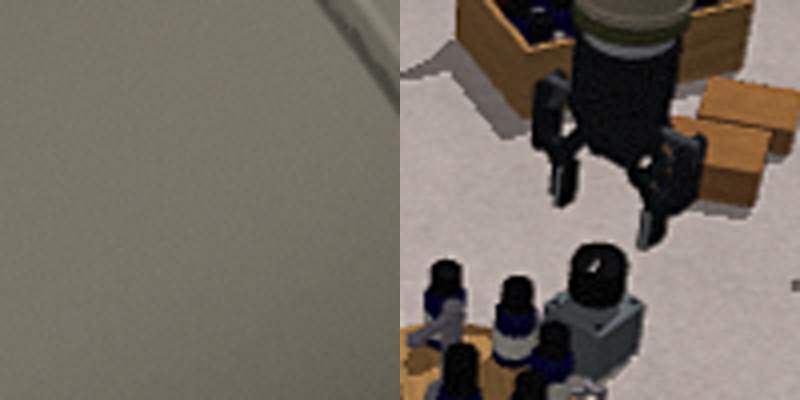

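{"api": "step_arm", "payload": {
  "slide": [
    [0, 0, 0.25],
    [0, 0, 0.25],
    [0, 0, 0.25],
    [0, 0, 0.25],
    [0, 0, 0.1],
    [0, 0, 0]
  ],
  "angular": [
    [0, 0, -1],
    [0, 0, -1],
    [0, 0, -1],
    [0, 0, -1],
    [0, 0, 0],
    [0, 0, 0]
  ]
}}

```text
clock: 4.58
position: [0.5512, 0.286, 0.2396]
ee_rot: [0.0, 0.831, -0.556, -0.0]
force: [-0.4, 0.5, 0.1]
grip_width: 0.0716
```

{"api": "step_arm", "payload": {
  "slide": [
    [0, 0, 0],
    [0, 0, 0],
    [0, 0, 0],
    [0, 0, 0]
  ],
  "angular": [
    [0, 0, 0],
    [0, 0, 0],
    [0, 0, 0],
    [0, 0, 0]
  ],
  "gripper": 255,
  "squeeze": 30
}}

```text
clock: 5.08
position: [0.5504, 0.2859, 0.2405]
ee_rot: [0.001, 0.832, -0.555, 0.0]
force: [-4.9, -2.5, 7.4]
grip_width: 0.043
```

```bash
python3 - <<'E'
from h import *
go([.5505,.285,.238]);print(sensors.read_state()['joint_positions'])
cv2.imwrite(f"pics/s2.png",grab_frame("scene"))
s=cv2.imread('pics/s2.png')
cv2.imwrite('pics/c2.png',cv2.resize(s[90:230,300:440],None,fx=4,fy=4,interpolation=2))
E
```

```text
t 5.075 pos [0.5504 0.2859 0.2405] slide [0.018 0.004 0.05 ] j7 2.325 F [-4.9 -2.5  7.4] T [-0.45  1.12 -0.1 ] w 0.043
yaw y -157.47 tilt vec [-7.0e-04 -1.1e-03 -1.0e+00]
[-0.190066    0.75427986 -0.58867022  1.94021836  0.67566305  0.65438346
  2.32496315]
```

View pics/c2.png

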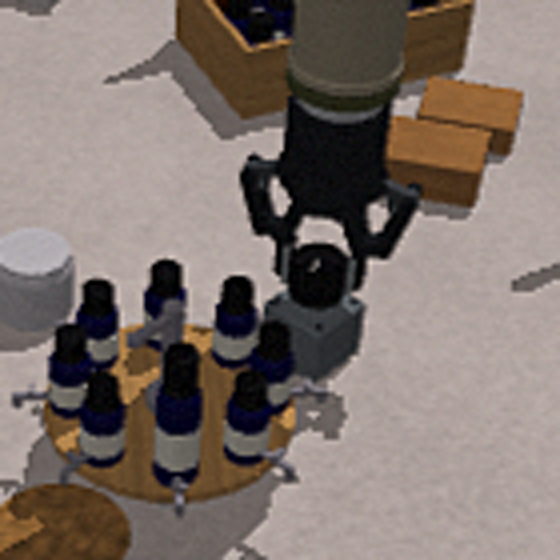

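{"api": "step_arm", "payload": {
  "slide": [
    [0, 0, 0],
    [0, 0, 0],
    [0, 0, 0],
    [0, 0, 0],
    [0, 0, 0],
    [0, 0, 0],
    [0, 0, 0],
    [0, 0, 0],
    [0, 0, 0],
    [0, 0, 0]
  ],
  "angular": [
    [0, 0, 1],
    [0, 0, 1],
    [0, 0, 1],
    [0, 0, 1],
    [0, 0, 1],
    [0, 0, 1],
    [0, 0, 1],
    [0, 0, 1],
    [0, 0, 1],
    [0, 0, 1]
  ],
  "squeeze": 40
}}

```text
clock: 6.38
position: [0.5519, 0.2855, 0.2406]
ee_rot: [0.001, -0.441, 0.898, -0.001]
force: [1.9, -2.1, 2.6]
grip_width: 0.0429
```

```bash
python3 - <<'E'
from h import *
go([.5505,.285,.238]);print(sensors.read_state()['joint_positions'])
E
```

```text
t 6.375 pos [0.5519 0.2855 0.2406] slide [0.026 0.016 0.052] j7 1.54 F [ 1.9 -2.1  2.6] T [-0.64 -0.34  0.1 ] w 0.0429
yaw y 142.3 tilt vec [ 1.9e-03 -3.0e-04 -1.0e+00]
[-0.36579586  0.70311529 -0.30850832  1.95023288  0.39128231  0.54471667
  1.54045258]
```

{"api": "step_arm", "payload": {
  "slide": [
    [0, 0, 0],
    [0, 0, 0],
    [0, 0, 0],
    [0, 0, 0],
    [0, 0, 0],
    [0, 0, 0],
    [0, 0, 0],
    [0, 0, 0],
    [0, 0, 0],
    [0, 0, 0]
  ],
  "angular": [
    [0, 0, 1],
    [0, 0, 1],
    [0, 0, 1],
    [0, 0, 1],
    [0, 0, 1],
    [0, 0, 1],
    [0, 0, 1],
    [0, 0, 1],
    [0, 0, 1],
    [0, 0, 1]
  ]
}}

```text
clock: 7.62
position: [0.5526, 0.2839, 0.2406]
ee_rot: [0.001, 0.068, 0.998, -0.001]
force: [4.7, -8.1, 2.7]
grip_width: 0.0427
```

{"api": "step_arm", "payload": {
  "slide": [
    [0, 0, 0],
    [0, 0, 0],
    [0, 0, 0],
    [0, 0, 0],
    [0, 0, 0],
    [0, 0, 0],
    [0, 0, 0],
    [0, 0, 0],
    [0, 0, 0],
    [0, 0, 0]
  ],
  "angular": [
    [0, 0, 1],
    [0, 0, 1],
    [0, 0, 1],
    [0, 0, 1],
    [0, 0, 1],
    [0, 0, 1],
    [0, 0, 1],
    [0, 0, 1],
    [0, 0, 1],
    [0, 0, 1]
  ]
}}

```text
clock: 8.88
position: [0.5517, 0.2825, 0.2405]
ee_rot: [0.001, 0.558, 0.83, -0.001]
force: [-0.7, -12.7, 8.9]
grip_width: 0.043
```

```bash
python3 - <<'E'
from h import *
go([.5505,.285,.238]);print(sensors.read_state()['joint_positions'])
E
```

```text
t 8.875 pos [0.5517 0.2825 0.2405] slide [ 0.055 -0.004  0.051] j7 0.141 F [ -0.7 -12.7   8.9] T [-2.74  0.11  0.08] w 0.043
yaw y 22.16 tilt vec [ 1.0e-04 -3.4e-03 -1.0e+00]
[-0.72720383  0.70202326  0.24751168  1.97764305 -0.32881416  0.50165783
  0.14119073]
```

{"api": "step_arm", "payload": {
  "slide": [
    [-0.05, -0.02, 0],
    [0, 0, 0],
    [0, 0, 0],
    [0, 0, 0],
    [0, 0, 0],
    [0, 0, 0],
    [0, 0, 0],
    [0, 0, 0],
    [0, 0, 0],
    [0, 0, 0]
  ],
  "angular": [
    [0, 0, 1],
    [0, 0, 1],
    [0, 0, 1],
    [0, 0, 1],
    [0, 0, 1],
    [0, 0, 1],
    [0, 0, 1],
    [0, 0, 1],
    [0, 0, 1],
    [0, 0, 1]
  ]
}}

```text
clock: 10.12
position: [0.5502, 0.2821, 0.2405]
ee_rot: [-0.0, 0.898, 0.441, -0.001]
force: [-7.0, -5.8, 10.3]
grip_width: 0.0427
```

{"api": "step_arm", "payload": {
  "slide": [
    [0, 0, 0],
    [0, 0, 0],
    [0, 0, 0],
    [0, 0, 0],
    [0, 0, 0],
    [0, 0, 0],
    [0, 0, 0],
    [0, 0, 0],
    [0, 0, 0],
    [0, 0, 0]
  ],
  "angular": [
    [0, 0, 1],
    [0, 0, 1],
    [0, 0, 1],
    [0, 0, 1],
    [0, 0, 1],
    [0, 0, 1],
    [0, 0, 1],
    [0, 0, 1],
    [0, 0, 1],
    [0, 0, 1]
  ]
}}

```text
clock: 11.38
position: [0.5497, 0.2836, 0.2405]
ee_rot: [-0.001, 0.998, -0.066, -0.002]
force: [-9.3, -0.3, 13.9]
grip_width: 0.0431
```

```bash
python3 - <<'E'
from h import *
go([.5505,.284,.238]);print(sensors.read_state()['joint_positions'])
cv2.imwrite(f"pics/s3.png",grab_frame("scene"))
s=cv2.imread('pics/s3.png')
cv2.imwrite('pics/c3.png',cv2.resize(s[90:230,300:440],None,fx=4,fy=4,interpolation=2))
E
```

```text
t 11.375 pos [0.5497 0.2836 0.2405] slide [ 0.016 -0.01   0.05 ] j7 -1.346 F [-9.3 -0.3 13.9] T [-0.27  1.97  0.06] w 0.0431
yaw y -97.6 tilt vec [-0.0041  0.0023 -1.    ]
[-1.04961675  0.84708023  0.79800975  2.00076338 -0.95087484  0.72500539
 -1.34568448]
```

View pics/c3.png

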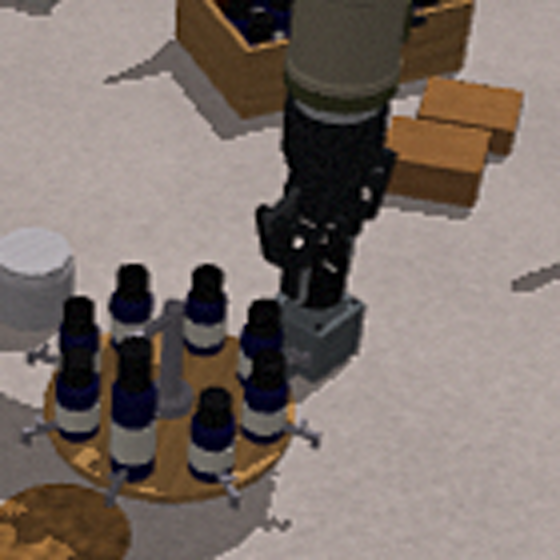

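{"api": "step_arm", "payload": {
  "slide": [
    [0, 0, 0],
    [0, 0, 0],
    [0, 0, 0],
    [0, 0, -0.3],
    [0, 0, -0.3]
  ],
  "angular": [
    [0, 0, 0],
    [0, 0, 0],
    [0, 0, 0],
    [0, 0, 0],
    [0, 0, 0]
  ],
  "gripper": 50
}}

```text
clock: 12.05
position: [0.5515, 0.2831, 0.2709]
ee_rot: [0.0, 0.998, -0.065, 0.0]
force: [1.4, -0.2, 0.0]
grip_width: 0.0689
```

{"api": "step_arm", "payload": {
  "slide": [
    [0, 0, 0],
    [0, 0, 0],
    [0, 0, 0],
    [0, 0, 0],
    [0, 0, 0],
    [0, 0, 0],
    [0, 0, 0],
    [0, 0, 0],
    [0, 0, 0],
    [0, 0, 0]
  ],
  "angular": [
    [0, 0, -1],
    [0, 0, -1],
    [0, 0, -1],
    [0, 0, -1],
    [0, 0, -1],
    [0, 0, -1],
    [0, 0, -1],
    [0, 0, -1],
    [0, 0, -1],
    [0, 0, -1]
  ]
}}

```text
clock: 13.3
position: [0.5515, 0.2832, 0.2709]
ee_rot: [0.0, 0.896, 0.444, 0.001]
force: [0.1, 0.2, 0.3]
grip_width: 0.0687
```

{"api": "step_arm", "payload": {
  "slide": [
    [0, 0, 0],
    [0, 0, 0],
    [0, 0, 0],
    [0, 0, 0],
    [0, 0, 0],
    [0, 0, 0],
    [0, 0, 0],
    [0, 0, 0],
    [0, 0, 0],
    [0, 0, 0]
  ],
  "angular": [
    [0, 0, -1],
    [0, 0, -1],
    [0, 0, -1],
    [0, 0, -1],
    [0, 0, -1],
    [0, 0, -1],
    [0, 0, -1],
    [0, 0, -1],
    [0, 0, -1],
    [0, 0, -1]
  ]
}}

```text
clock: 14.55
position: [0.5516, 0.283, 0.2708]
ee_rot: [0.001, 0.554, 0.833, 0.0]
force: [-0.6, -0.3, 0.2]
grip_width: 0.0688
```

{"api": "step_arm", "payload": {
  "slide": [
    [0, 0, 0],
    [0, 0, 0],
    [0, 0, 0],
    [0, 0, 0],
    [0, 0, 0],
    [0, 0, 0],
    [0, 0, 0],
    [0, 0, 0],
    [0, 0, 0],
    [0, 0, 0]
  ],
  "angular": [
    [0, 0, -1],
    [0, 0, -1],
    [0, 0, -1],
    [0, 0, -1],
    [0, 0, -1],
    [0, 0, -1],
    [0, 0, -1],
    [0, 0, -1],
    [0, 0, -1],
    [0, 0, -1]
  ]
}}

```text
clock: 15.8
position: [0.5517, 0.2829, 0.2707]
ee_rot: [0.001, 0.063, 0.998, -0.0]
force: [-0.2, -0.3, -0.7]
grip_width: 0.0689
```

{"api": "step_arm", "payload": {
  "slide": [
    [0, 0, 0],
    [0, 0, 0],
    [0, 0, 0],
    [0, 0, 0],
    [0, 0, 0],
    [0, 0, 0],
    [0, 0, 0],
    [0, 0, 0],
    [0, 0, 0],
    [0, 0, 0]
  ],
  "angular": [
    [0, 0, -1],
    [0, 0, -1],
    [0, 0, -1],
    [0, 0, -1],
    [0, 0, -1],
    [0, 0, -1],
    [0, 0, -1],
    [0, 0, -1],
    [0, 0, -1],
    [0, 0, -1]
  ]
}}

```text
clock: 17.05
position: [0.5518, 0.2828, 0.2706]
ee_rot: [0.001, -0.444, 0.896, -0.001]
force: [-0.6, -0.4, -0.2]
grip_width: 0.0686
```

```bash
python3 - <<'E'
from h import *
go([.551,.284,.238]);print(sensors.read_state()['joint_positions'])
cv2.imwrite(f"pics/s4.png",grab_frame("scene"));cv2.imwrite(f"pics/t4.png",grab_frame("top"))
s=cv2.imread('pics/s4.png');t=cv2.imread('pics/t4.png')
cv2.imwrite('pics/c4.png',cv2.resize(s[110:250,280:420],None,fx=5,fy=5,interpolation=2)[:600])
E
```

```text
t 17.05 pos [0.5518 0.2828 0.2706] slide [-0.009  0.029  0.652] j7 1.592 F [-0.6 -0.4 -0.2] T [-0.01 -0.02 -0.03] w 0.0686
yaw y 142.72 tilt vec [ 0.0022 -0.0016 -1.    ]
[-0.35902428  0.65890798 -0.31173452  1.9388647   0.34649528  0.59475344
  1.59194728]
```

View pics/c4.png

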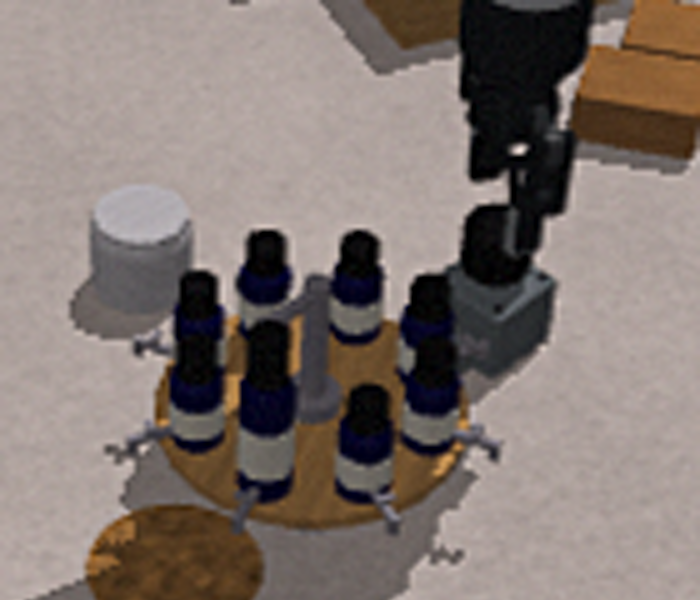

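View pics/t4.png

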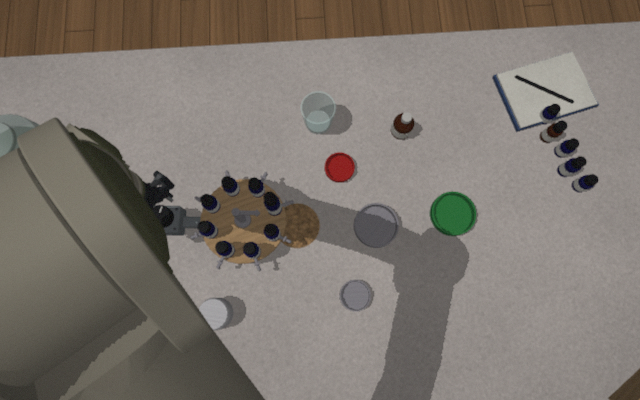

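{"api": "step_arm", "payload": {
  "slide": [
    [0, 0, 0.15],
    [0, 0, 0.15],
    [0, 0, 0.15],
    [0, 0, 0.15],
    [0, 0, 0],
    [0, 0, 0]
  ],
  "angular": [
    [0, 0, -1],
    [0, 0, -1],
    [0, 0, -1],
    [0, 0, -1],
    [0, 0, 0],
    [0, 0, 0]
  ]
}}

```text
clock: 17.9
position: [0.5514, 0.2833, 0.2402]
ee_rot: [0.0, -0.618, 0.786, -0.0]
force: [0.4, -0.2, 0.7]
grip_width: 0.0686
```

{"api": "step_arm", "payload": {
  "slide": [
    [0, 0, 0],
    [0, 0, 0],
    [0, 0, 0],
    [0, 0, 0]
  ],
  "angular": [
    [0, 0, 0],
    [0, 0, 0],
    [0, 0, 0],
    [0, 0, 0]
  ],
  "gripper": 255
}}

```text
clock: 18.4
position: [0.5509, 0.2836, 0.2404]
ee_rot: [0.0, -0.619, 0.785, -0.0]
force: [-3.2, -1.2, 5.2]
grip_width: 0.0428
```

```bash
python3 - <<'E'
from h import *
go([.551,.284,.24])
E
```

```text
t 18.4 pos [0.5509 0.2836 0.2404] slide [-0.009 -0.     0.009] j7 1.871 F [-3.2 -1.2  5.2] T [-0.06  0.61 -0.1 ] w 0.0428
yaw y 166.53 tilt vec [ 2.e-04 -0.e+00 -1.e+00]
```

Well centred. Turn 40 rows.

{"api": "step_arm", "payload": {
  "slide": [
    [0, 0, 0],
    [0, 0, 0],
    [0, 0, 0],
    [0, 0, 0],
    [0, 0, 0],
    [0, 0, 0],
    [0, 0, 0],
    [0, 0, 0],
    [0, 0, 0],
    [0, 0, 0]
  ],
  "angular": [
    [0, 0, 1],
    [0, 0, 1],
    [0, 0, 1],
    [0, 0, 1],
    [0, 0, 1],
    [0, 0, 1],
    [0, 0, 1],
    [0, 0, 1],
    [0, 0, 1],
    [0, 0, 1]
  ]
}}

```text
clock: 19.65
position: [0.5509, 0.2836, 0.2404]
ee_rot: [0.0, -0.142, 0.99, 0.0]
force: [-2.6, 0.1, 6.4]
grip_width: 0.0432
```

{"api": "step_arm", "payload": {
  "slide": [
    [0, 0, 0],
    [0, 0, 0],
    [0, 0, 0],
    [0, 0, 0],
    [0, 0, 0],
    [0, 0, 0],
    [0, 0, 0],
    [0, 0, 0],
    [0, 0, 0],
    [0, 0, 0]
  ],
  "angular": [
    [0, 0, 1],
    [0, 0, 1],
    [0, 0, 1],
    [0, 0, 1],
    [0, 0, 1],
    [0, 0, 1],
    [0, 0, 1],
    [0, 0, 1],
    [0, 0, 1],
    [0, 0, 1]
  ]
}}

```text
clock: 20.9
position: [0.5509, 0.2838, 0.2405]
ee_rot: [-0.0, 0.372, 0.928, 0.0]
force: [-2.8, -0.2, 5.2]
grip_width: 0.0427
```

{"api": "step_arm", "payload": {
  "slide": [
    [0, 0, 0],
    [0, 0, 0],
    [0, 0, 0],
    [0, 0, 0],
    [0, 0, 0],
    [0, 0, 0],
    [0, 0, 0],
    [0, 0, 0],
    [0, 0, 0],
    [0, 0, 0]
  ],
  "angular": [
    [0, 0, 1],
    [0, 0, 1],
    [0, 0, 1],
    [0, 0, 1],
    [0, 0, 1],
    [0, 0, 1],
    [0, 0, 1],
    [0, 0, 1],
    [0, 0, 1],
    [0, 0, 1]
  ]
}}

```text
clock: 22.15
position: [0.5511, 0.2837, 0.2405]
ee_rot: [-0.0, 0.786, 0.618, 0.0]
force: [-2.1, 0.4, 5.7]
grip_width: 0.0428
```

{"api": "step_arm", "payload": {
  "slide": [
    [0, 0, 0],
    [0, 0, 0],
    [0, 0, 0],
    [0, 0, 0],
    [0, 0, 0],
    [0, 0, 0],
    [0, 0, 0],
    [0, 0, 0],
    [0, 0, 0],
    [0, 0, 0]
  ],
  "angular": [
    [0, 0, 1],
    [0, 0, 1],
    [0, 0, 1],
    [0, 0, 1],
    [0, 0, 1],
    [0, 0, 1],
    [0, 0, 1],
    [0, 0, 1],
    [0, 0, 1],
    [0, 0, 1]
  ]
}}

```text
clock: 23.4
position: [0.5512, 0.2836, 0.2405]
ee_rot: [-0.001, 0.99, 0.142, 0.0]
force: [-2.1, -0.9, 6.3]
grip_width: 0.043
```

```bash
python3 - <<'E'
from h import *
go([.551,.284,.24]);print(sensors.read_state()['joint_positions'])
cv2.imwrite(f"pics/s5.png",grab_frame("scene"));cv2.imwrite(f"pics/t5.png",grab_frame("top"))
s=cv2.imread('pics/s5.png');t=cv2.imread('pics/t5.png')
crop(s,300,140,400,240,6,'pics/c5.png');crop(t,190,160,320,270,6,'pics/d5.png')
E
```

```text
t 23.4 pos [0.5512 0.2836 0.2405] slide [-0.001 -0.01   0.009] j7 -0.997 F [-2.1 -0.9  6.3] T [-0.24  0.45  0.11] w 0.043
yaw y -73.63 tilt vec [ 2.0e-04  1.2e-03 -1.0e+00]
[-1.00759154  0.81517879  0.71747279  1.99638519 -0.87874208  0.67205462
 -0.99719628]
```

View pics/c5.png

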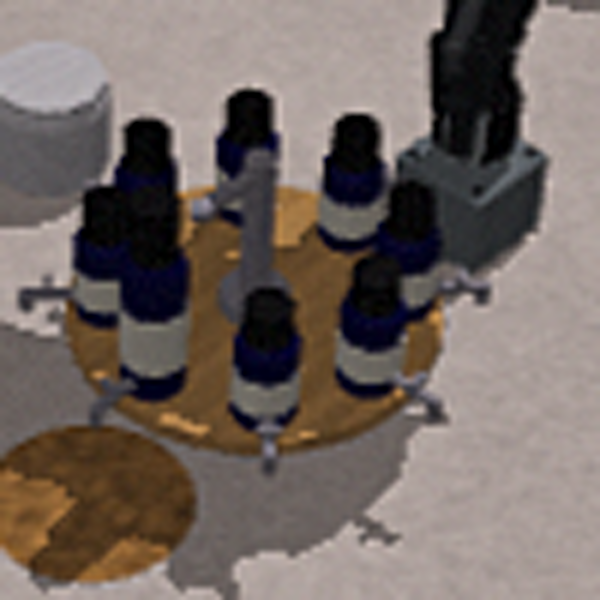

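View pics/d5.png

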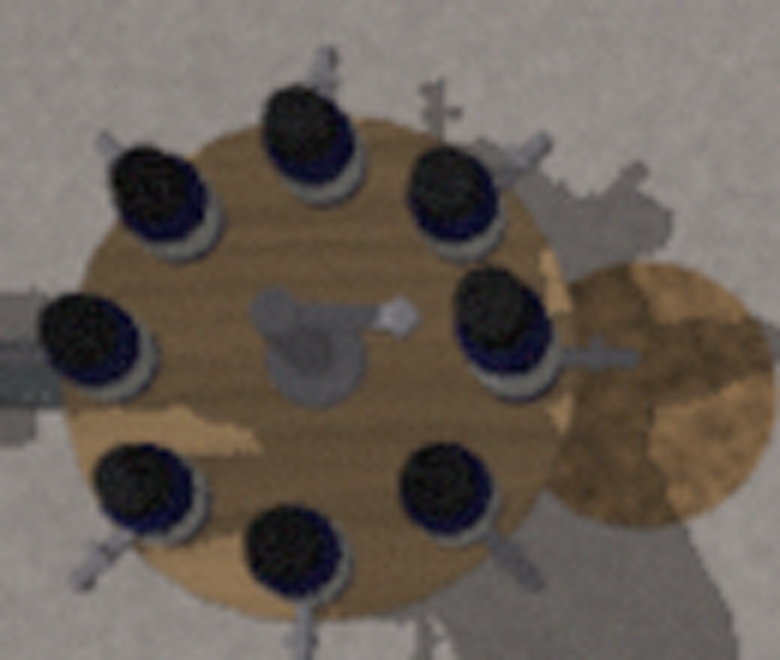

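```bash
cat > ang.py <<'E'
from h import *
from scipy.optimize import least_squares
taps=np.array([(632,357),(545,140),(325,52),(105,140),(80,582),(535,585)])/6+[190,160]
caps=np.array([(490,303),(450,188),(298,127),(156,185),(85,338),(145,485),(290,545),(442,487)])/6+[190,160]
tapk=[0,1,2,3,5,7]
for c0 in taps: pass
def fit(pts,ks,zs,r0):
    P=np.array([ray('top',u,v,z)[:2] for (u,v),z in zip(pts,zs)])
    def f(x): # cx,cy,r,ang
        a=x[3]+np.array(ks)*np.pi/4
        return (P-np.c_[x[0]+x[2]*np.cos(a),x[1]+x[2]*np.sin(a)]).ravel()
    r=least_squares(f,[.536,.115,r0,-np.pi/2-.08]);print(r.x.round(4),'deg',np.degrees(r.x[3]).round(2),'res mm',(f(r.x)*1e3).round(1))
# image: k counts CCW or CW? world +y left,+x up: (545,140) is at +x,-y => angle up = CCW
fit(taps,tapk,[.066]*6,.115)
fit(caps,range(8),[.17]+[.125]*7,.073)
# axis: spot direction, pointer dir
s=ray('top',(640)/6+190,(395)/6+160,0);print('spot',s)
a=ray('top',273/6+190,308/6+160,.142);b=ray('top',397/6+190,316/6+160,.142);d=b-a;print('ptr',a,b,np.degrees(np.arctan2(d[1],d[0])))
rim=ray('top',(322)/6+190,(368)/6+160,.055);print('rim ctr',rim,'spot-rim dir',np.degrees(np.arctan2(*(s-rim)[[1,0]])),np.hypot(*(s-rim)[:2]))
k=np.array([.551,.2837]);print('knob-rim',np.degrees(np.arctan2(*(rim[:2]-k)[::-1])),np.hypot(*(rim[:2]-k)));print('knob-spot',np.degrees(np.arctan2(*(s[:2]-k)[::-1])),np.hypot(*(s[:2]-k)))
E
python3 ang.py
```

```text
[ 0.536   0.1144  0.1138 -1.6332] deg -93.57 res mm [ 0.3  0.3  0.1 -0.4  0.3  0.7  0.  -0.5  0.1 -0.4 -0.8  0.2]
[ 0.5334  0.1116  0.0713 -1.6227] deg -92.97 res mm [ 1.   1.5 -0.4 -0.7  0.9  1.4  1.6 -1.2 -0.8 -0.1 -0.4 -1.5  0.1  0.
 -1.9  0.5]
spot [0.52628164 0.00140968 0.        ]
ptr [0.53914946 0.11629884 0.142     ] [0.53391803 0.07531507 0.142     ] -97.27425804084596
rim ctr [0.53403709 0.11394697 0.055     ] spot-rim dir -93.94227678908378 0.11280420014088816
knob-rim -95.70645100503421 0.1705984514835017
knob-spot -95.00426138296214 0.2833704635884195
```

```bash
python3 - <<'E'
from h import *
a=ray('top',140+174/8,190+195/8,.0965);b=ray('top',140+220/8,190+183/8,.0965);d=b-a
an=np.degrees(np.arctan2(d[1],d[0]));print(an,np.hypot(*d))
a=ray('scene',355+(581-400)/8,145+100/8,.0965);b=ray('scene',355+(598-400)/8,145+80/8,.0965)
for d in(b-a,a-b):print(np.degrees(np.arctan2(d[1],d[0])),np.hypot(*d))
t=cv2.imread('pics/top0.png');s=cv2.imread('pics/scene0.png')
A=cv2.resize(t[202:226,148:178],None,fx=12,fy=12,interpolation=2);B=cv2.resize(s[146:170,365:395],None,fx=12,fy=12,interpolation=2)
cv2.imwrite('pics/k2.png',np.clip(np.hstack([A,B])*1.5,0,255))
E
```

```text
Traceback (most recent call last):
TypeError: return arrays must be of ArrayType
```

```bash
python3 - <<'E'
from h import *
def st(n,p,q):
    a=ray(n,*p,.0965);b=ray(n,*q,.0965);d=b-a;print(n,np.degrees(np.arctan2(d[1],d[0])),np.hypot(d[0],d[1]),a,b)
st('top',(140+174/8,190+195/8),(140+220/8,190+183/8))
st('scene',(355+181/8,145+100/8),(355+198/8,145+80/8))
t=cv2.imread('pics/top0.png');s=cv2.imread('pics/scene0.png')
A=cv2.resize(t[202:226,148:178],None,fx=12,fy=12,interpolation=2);B=cv2.resize(s[146:170,365:395],None,fx=12,fy=12,interpolation=2)
cv2.imwrite('pics/k2.png',np.clip(np.hstack([A,B])*1.5,0,255))
E
```

```text
top -78.38765208946393 0.01222506529775375 [0.55164226 0.27818551 0.0965    ] [0.55410303 0.26621067 0.0965    ]
scene 97.77607451803235 0.0145021261467128 [0.55562803 0.26609788 0.0965    ] [0.55366587 0.28046666 0.0965    ][ WARN:0@0.301] global loadsave.cpp:1063 imwrite_ Unsupported depth image for selected encoder is fallbacked to CV_8U.
```

View pics/k2.png

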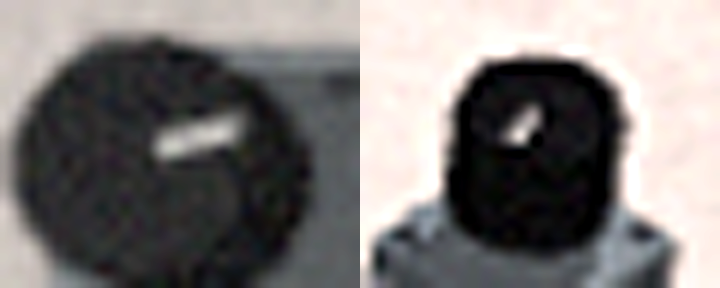

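{"api": "step_arm", "payload": {
  "slide": [
    [0, 0, 0],
    [0, 0, 0],
    [0, 0, 0],
    [0, 0, 0],
    [0, 0, 0]
  ],
  "angular": [
    [0, 0, 1],
    [0, 0, 1],
    [0, 0, 0.7],
    [0, 0, 0],
    [0, 0, 0]
  ]
}}

```text
clock: 24.12
position: [0.5512, 0.2835, 0.2405]
ee_rot: [-0.001, 1.0, 0.003, 0.0]
force: [-2.2, 0.2, 7.1]
grip_width: 0.0428
```

{"api": "step_arm", "payload": {
  "slide": [
    [0, 0, 0],
    [0, 0, 0],
    [0, 0, -0.4],
    [0, 0, -0.8],
    [0, 0, -0.8],
    [0, 0, -0.8]
  ],
  "angular": [
    [0, 0, 0],
    [0, 0, 0],
    [0, 0, 0],
    [0, 0, 0],
    [0, 0, 0],
    [0, 0, 0]
  ],
  "gripper": 40
}}

```text
clock: 24.88
position: [0.5512, 0.283, 0.3822]
ee_rot: [0.0, 1.0, 0.003, 0.0]
force: [0.9, 0.5, 0.2]
grip_width: 0.072
```

```bash
python3 - <<'E'
from h import *
go([.551,.284,.24]);print(sensors.read_state()['joint_positions'])
cv2.imwrite(f"pics/s6.png",grab_frame("scene"));cv2.imwrite(f"pics/t6.png",grab_frame("top"))
s=cv2.imread('pics/s6.png');t=cv2.imread('pics/t6.png')
crop(s,300,140,400,240,6,'pics/c6.png');crop(t,190,160,320,260,6,'pics/d6.png')
E
```

```text
t 24.875 pos [0.5512 0.283  0.3822] slide [-0.005 -0.021  2.845] j7 -1.387 F [0.9 0.5 0.2] T [-0.    0.01 -0.02] w 0.072
yaw y -89.67 tilt vec [ 6.e-04 -0.e+00 -1.e+00]
[-1.16193767  0.69435978  0.98965986  1.90911953 -0.72132714  0.94359804
 -1.38729223]
```

View pics/c6.png

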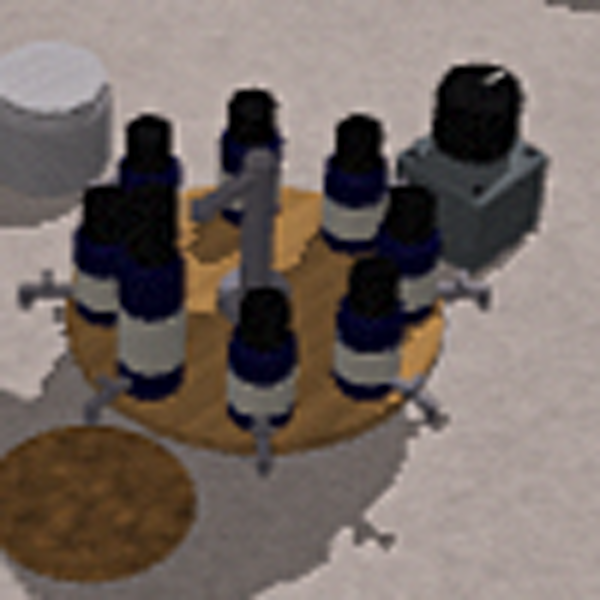

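View pics/d6.png

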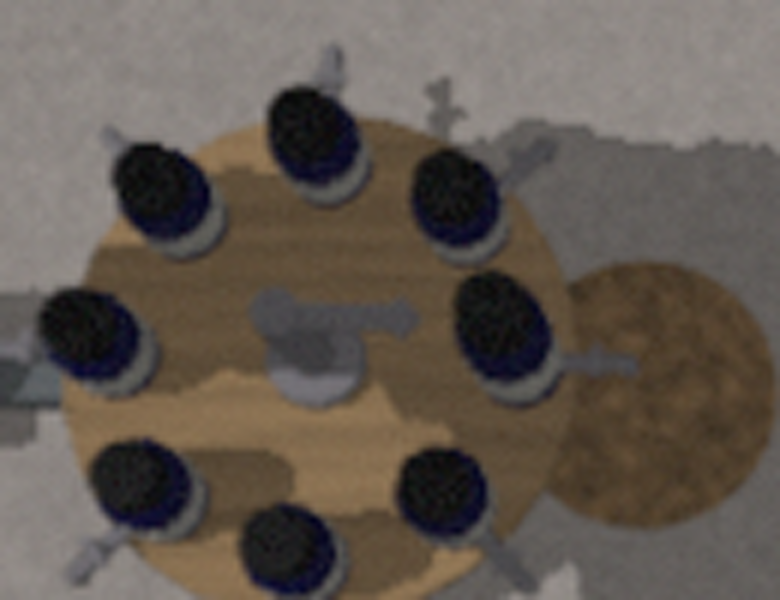

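```bash
sed -e 's/^taps=.*/taps=np.array([(632,364),(549,146),(333,52),(108,137),(75,578),(530,582)])\/6+[190,160]/' -e 's/^caps=.*/caps=np.array([(490,308),(450,188),(308,127),(156,185),(82,332),(138,482),(287,545),(440,490)])\/6+[190,160]/' ang.py > ang2.py; python3 ang2.py; python3 - <<'E'
from h import *
s=cv2.imread('pics/s6.png')
for nm,p,q in(('stroke',(300+487/6,140+82/6),(300+508/6,140+69/6)),):
    a=ray('scene',*p,.0965);b=ray('scene',*q,.0965);d=b-a;print(a,b,np.degrees(np.arctan2(d[1],d[0])))
crop(s,365,145,395,165,20,'pics/k6.png')
c=cv2.resize(s,None,fx=8,fy=8,interpolation=2)
o=np.array([.536,.1148])
for an,col in((-93,(0,0,255)),(-94.7,(0,255,0)),(-96.4,(255,255,0))):
    t=np.radians(an);u=np.array([np.cos(t),np.sin(t)])
    for r,z in((.117,.066),(.0730,.17)):
        P=proj('scene',[*(o+r*u),z])*8;cv2.circle(c,tuple(int(v) for v in P),3,col,1)
cv2.imwrite('pics/e6.png',c[155*8:225*8,300*8:370*8])
E
```

```text
[ 0.5362  0.1144  0.1134 -1.6518] deg -94.64 res mm [-0.4 -0.1 -0.6 -0.6  0.4 -0.1 -0.2  0.3 -0.5  0.3  1.3  0.1]
[ 0.5334  0.1118  0.0716 -1.6431] deg -94.14 res mm [ 0.8  1.6  0.4  0.3  0.4 -0.8  0.4 -0.5 -0.2  0.5 -0.2 -0.5  0.3 -0.6
 -1.8  0.1]
spot [0.52628164 0.00140968 0.        ]
ptr [0.53914946 0.11629884 0.142     ] [0.53391803 0.07531507 0.142     ] -97.27425804084596
rim ctr [0.53403709 0.11394697 0.055     ] spot-rim dir -93.94227678908378 0.11280420014088816
knob-rim -95.70645100503421 0.1705984514835017
knob-spot -95.00426138296214 0.2833704635884195
[0.55328175 0.28877177 0.0965    ] [0.55551288 0.3047934  0.0965    ] 82.07212367978492
```

View pics/k6.png

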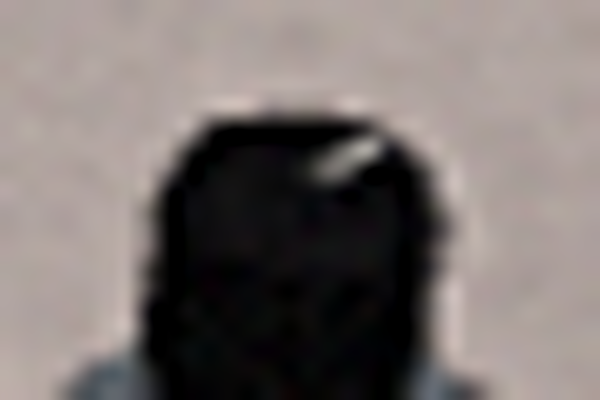

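View pics/e6.png

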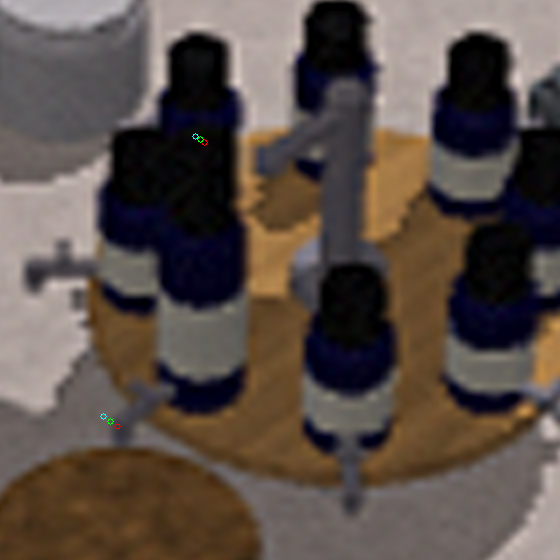

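```bash
cat > ov.py <<'E'
import sys
from h import *
def ov(tf,sf,p,out):
    t=cv2.imread(tf);s=cv2.imread(sf);S=6;o=[]
    for n,im in(('top',t),('scene',s)):
        c=cv2.resize(im,None,fx=S,fy=S,interpolation=2)
        for z,r,col in((.026,.05,(0,255,255)),(0,.05,(0,255,0)),(.026,.046,(255,0,255))):
            for a in np.linspace(0,2*np.pi,90):
                q=(proj(n,[p[0]+r*np.cos(a),p[1]+r*np.sin(a),z])+.5)*S-.5;cv2.circle(c,tuple(int(round(v)) for v in q),0,col,2)
        u,v=[int(k) for k in proj(n,[p[0],p[1],0])];h=32
        o.append(c[(v-h)*S:(v+h)*S,(u-h)*S:(u+h)*S])
    cv2.imwrite(out,np.hstack(o))
ov(sys.argv[1],sys.argv[2],[float(sys.argv[3]),float(sys.argv[4])],sys.argv[5])
E
python3 ov.py pics/top0.png pics/scene0.png .513 -.1795 pics/o1.png
```

```text
(no output)
```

View pics/o1.png

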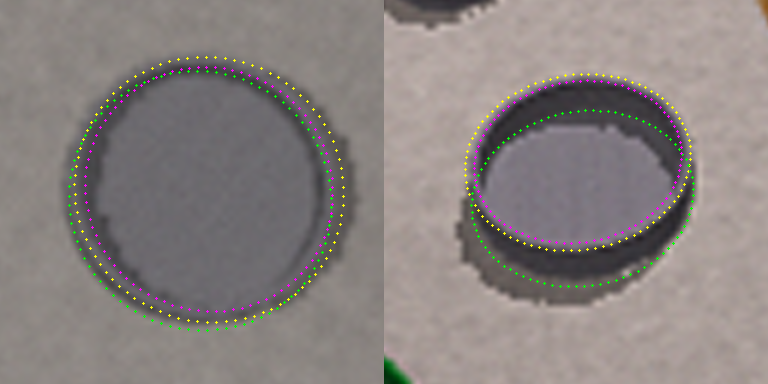

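{"api": "step_arm", "payload": {
  "slide": [
    [0, 0, -0.4],
    [0, 0.9, 0],
    [0, 0.9, 0],
    [0, 0.9, 0],
    [0, 0.9, 0],
    [0, 0.9, 0],
    [0, 0.9, 0],
    [0, 0.9, 0],
    [0, 0.9, 0],
    [0, 0.9, 0]
  ],
  "angular": [
    [0, 0, 0.82],
    [0, 0, 0],
    [0, 0, 0],
    [0, 0, 0],
    [0, 0, 0],
    [0, 0, 0],
    [0, 0, 0],
    [0, 0, 0],
    [0, 0, 0],
    [0, 0, 0]
  ],
  "gripper": 130
}}

```text
clock: 26.22
position: [0.5187, -0.1219, 0.4002]
ee_rot: [-0.0, 0.999, -0.04, 0.0]
force: [0.2, 0.5, 0.3]
grip_width: 0.0419
```

```bash
python3 - <<'E'
from h import *
go([.5087,-.2264,.20],-94.6);print(sensors.read_state()['joint_positions'])
E
```

```text
t 26.225 pos [ 0.5187 -0.1219  0.4002] slide [-0.034  2.1    4.004] j7 -0.825 F [0.2 0.5 0.3] T [0.01 0.01 0.03] w 0.0419
yaw y -94.57 tilt vec [ 4.e-04  1.e-04 -1.e+00]
turn units 0.005513699062542325
[-0.52677464  0.54369898  0.983856    2.07996858 -0.61718175  0.84005744
 -0.82496542]
```

{"api": "step_arm", "payload": {
  "slide": [
    [-0.03, 0.9, 0.3],
    [0, 0.9, 0.6],
    [0, 0.3, 0.9],
    [0, 0, 0.9],
    [0, 0, 0.9],
    [0, 0, 0.4],
    [0, 0, 0]
  ],
  "angular": [
    [0, 0, 0],
    [0, 0, 0],
    [0, 0, 0],
    [0, 0, 0],
    [0, 0, 0],
    [0, 0, 0],
    [0, 0, 0]
  ]
}}

```text
clock: 27.1
position: [0.5089, -0.2252, 0.199]
ee_rot: [-0.0, 0.999, -0.04, -0.001]
force: [-0.4, 0.9, -0.6]
grip_width: 0.0417
```

```bash
python3 - <<'E'
from h import *
go([.5087,-.2264,.183],-94.6);print(sensors.read_state()['joint_positions'])
s=grab_frame("scene");cv2.imwrite(f"pics/s7.png",s)
crop(s,210,180,330,300,5,'pics/c7.png')
E
```

```text
t 27.1 pos [ 0.5089 -0.2252  0.199 ] slide [-0.002  0.025  0.32 ] j7 -0.366 F [-0.4  0.9 -0.6] T [-0.01  0.03 -0.  ] w 0.0417
yaw y -94.6 tilt vec [-1.9e-03  8.0e-04 -1.0e+00]
turn units 0.0007750388075417428
[-0.042407    0.79460509  0.55285861  2.15084309 -0.97319143  0.47058334
 -0.36592542]
```

View pics/c7.png

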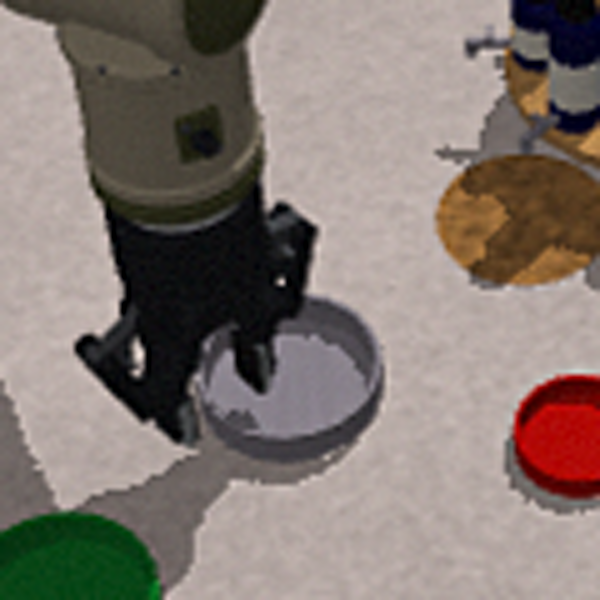

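{"api": "step_arm", "payload": {
  "slide": [
    [0, 0.02, 0.16],
    [0, 0, 0.16],
    [0, 0, 0]
  ],
  "angular": [
    [0, 0, 0],
    [0, 0, 0],
    [0, 0, 0]
  ]
}}

```text
clock: 27.52
position: [0.5093, -0.2258, 0.1836]
ee_rot: [-0.0, 0.999, -0.04, 0.0]
force: [0.0, -0.3, -0.3]
grip_width: 0.0419
```

{"api": "step_arm", "payload": {
  "slide": [
    [0, 0, 0],
    [0, 0, 0],
    [0, 0, 0],
    [0, 0, 0],
    [0, 0, 0]
  ],
  "angular": [
    [0, 0, 0],
    [0, 0, 0],
    [0, 0, 0],
    [0, 0, 0],
    [0, 0, 0]
  ],
  "gripper": 255,
  "squeeze": 25
}}

```text
clock: 28.15
position: [0.5094, -0.226, 0.1839]
ee_rot: [0.0, 0.999, -0.04, 0.0]
force: [1.3, -0.0, 4.1]
grip_width: 0.0047
```

```bash
python3 - <<'E'
from h import *
go([.5232,-.0474,.183],-94.6)
s=grab_frame("scene");cv2.imwrite(f"pics/s8.png",s)
crop(s,210,180,330,300,5,'pics/c8.png')
E
```

```text
t 28.15 pos [ 0.5094 -0.226   0.1839] slide [-0.009 -3.582  0.018] j7 -0.354 F [ 1.3 -0.   4.1] T [ 0.02 -0.19  0.02] w 0.0047
yaw y -94.54 tilt vec [ 6.e-04 -2.e-04 -1.e+00]
turn units 0.009437347140144917
```

View pics/c8.png

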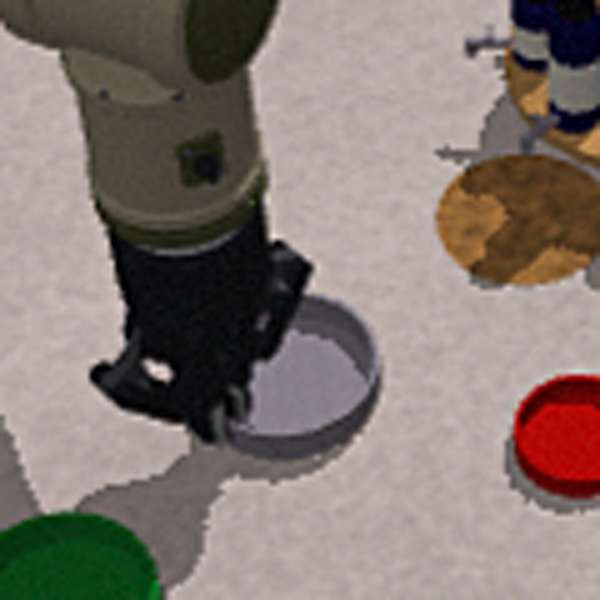

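{"api": "step_arm", "payload": {
  "slide": [
    [0, -0.2, 0],
    [0, -0.4, 0],
    [0, -0.4, 0],
    [0, -0.4, 0],
    [0, -0.4, 0],
    [0, -0.4, 0],
    [0, -0.4, 0],
    [0, -0.2, 0],
    [0, 0, 0]
  ],
  "angular": [
    [0, 0, 0],
    [0, 0, 0],
    [0, 0, 0],
    [0, 0, 0],
    [0, 0, 0],
    [0, 0, 0],
    [0, 0, 0],
    [0, 0, 0],
    [0, 0, 0]
  ]
}}

```text
clock: 29.32
position: [0.5204, -0.0838, 0.1839]
ee_rot: [-0.001, 0.999, -0.038, -0.0]
force: [0.7, -0.5, 7.7]
grip_width: 0.0049
```

```bash
python3 - <<'E'
from h import *
go([.5232,-.0474,.183],-94.6)
s=grab_frame("scene");cv2.imwrite(f"pics/s9.png",s)
crop(s,240,130,380,250,5,'pics/c9.png')
s=grab_frame("top");cv2.imwrite(f"pics/t9.png",s)
crop(s,200,150,400,280,4,'pics/d9.png')
E
```

```text
t 29.325 pos [ 0.5204 -0.0838  0.1839] slide [ 0.001 -0.73   0.019] j7 -0.583 F [ 0.7 -0.5  7.7] T [-0.01 -0.08 -0.  ] w 0.0049
yaw y -94.39 tilt vec [-2.0e-04  1.8e-03 -1.0e+00]
turn units 0.03474300215584473
```

View pics/c9.png

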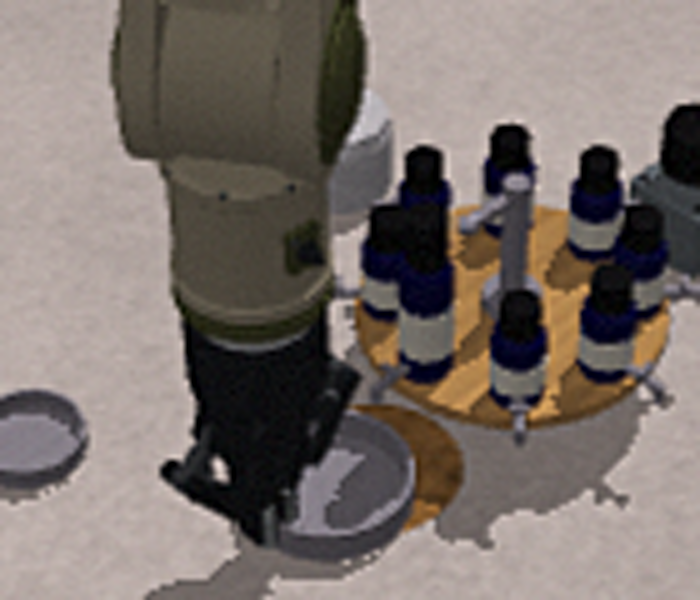

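View pics/d9.png

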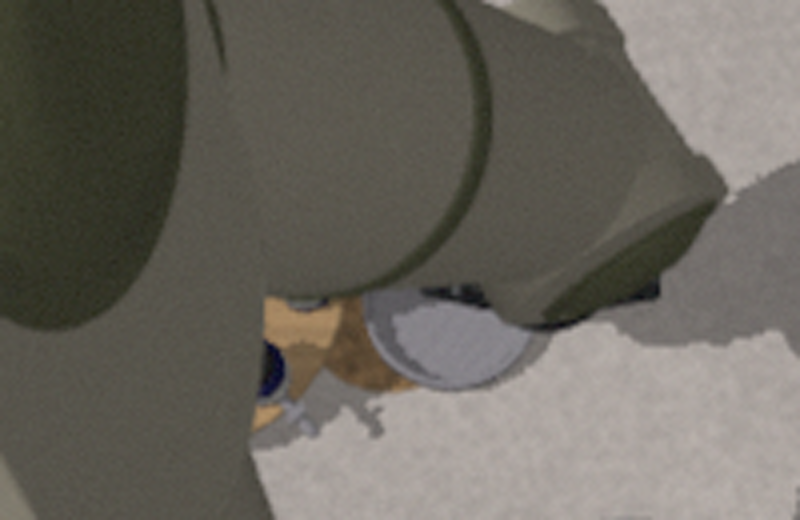

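```bash
python3 ov.py pics/t9.png pics/s9.png .5242 -.0359 pics/o2.png
```

```text
(no output)
```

View pics/o2.png

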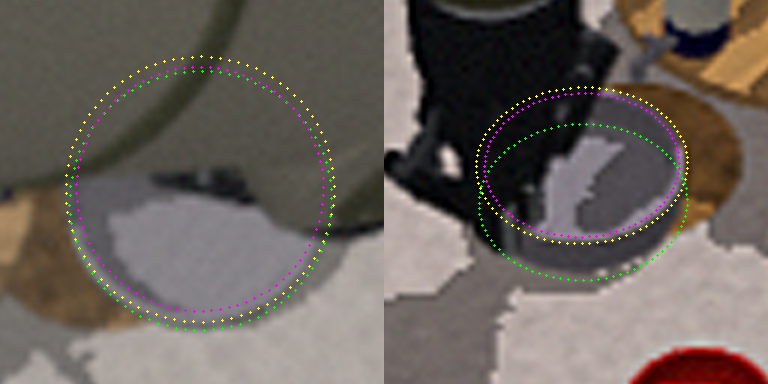

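{"api": "step_arm", "payload": {
  "slide": [
    [0, -0.2, 0],
    [0, -0.25, 0],
    [0, -0.2, 0],
    [0, -0.08, 0],
    [0, 0, 0],
    [0, 0, 0]
  ],
  "angular": [
    [0, 0, 0],
    [0, 0, 0],
    [0, 0, 0],
    [0, 0, 0],
    [0, 0, 0],
    [0, 0, 0]
  ]
}}

```text
clock: 30.18
position: [0.5231, -0.0487, 0.1839]
ee_rot: [-0.0, 0.999, -0.039, 0.0]
force: [0.1, -2.3, 6.0]
grip_width: 0.0048
```

```bash
python3 - <<'E'
from h import *
go([.5232,-.0474,.183],-94.6)
s=grab_frame("scene");cv2.imwrite(f"pics/s10.png",s)
crop(s,270,150,370,250,6,'pics/c10.png')
s=grab_frame("top");cv2.imwrite(f"pics/t10.png",s)
crop(s,200,150,360,280,5,'pics/d10.png')
E
python3 ov.py pics/t10.png pics/s10.png .527 .0003 pics/o3.png
```

```text
t 30.175 pos [ 0.5231 -0.0487  0.1839] slide [ 0.001 -0.025  0.017] j7 -0.65 F [ 0.1 -2.3  6. ] T [-0.69 -0.07  0.  ] w 0.0048
yaw y -94.49 tilt vec [ 0.e+00  3.e-04 -1.e+00]
turn units 0.017754655548410863
```

View pics/c10.png

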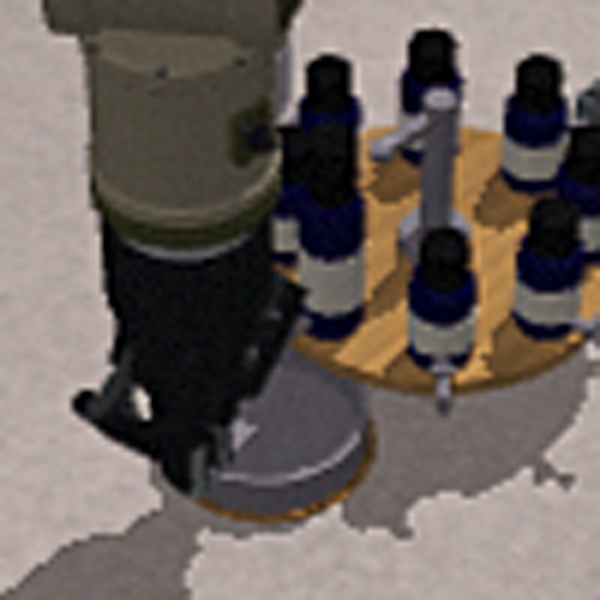

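View pics/o3.png

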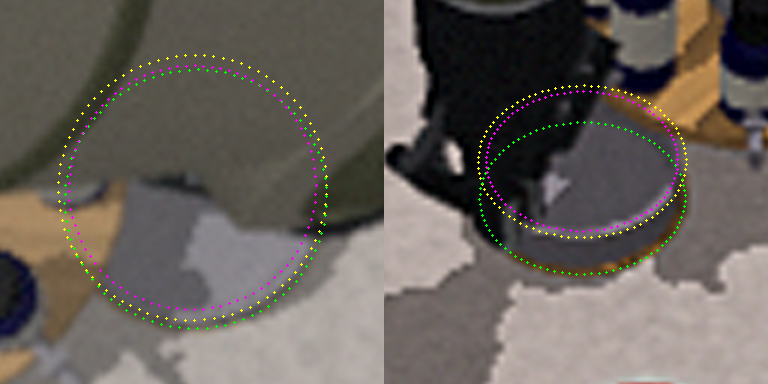

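{"api": "step_arm", "payload": {
  "slide": [
    [0, 0, 0],
    [0, 0, 0],
    [0, 0, 0],
    [0, 0, 0]
  ],
  "angular": [
    [0, 0, 0],
    [0, 0, 0],
    [0, 0, 0],
    [0, 0, 0]
  ],
  "gripper": 210
}}

```text
clock: 30.78
position: [0.5232, -0.0497, 0.1836]
ee_rot: [-0.0, 0.999, -0.04, -0.0]
force: [0.4, -0.1, 0.8]
grip_width: 0.0147
```

{"api": "step_arm", "payload": {
  "slide": [
    [0, 0, -0.2],
    [0, 0, -0.4],
    [0, 0, -0.8],
    [0, 0.3, -0.8],
    [0, 0.9, -0.5],
    [0, 0.9, 0],
    [0, 0.9, 0],
    [0, 0.9, 0],
    [0, 0.9, 0],
    [0, 0, 0]
  ],
  "angular": [
    [0, 0, 0],
    [0, 0, 0],
    [0, 0, 0],
    [0, 0, 0],
    [0, 0, 0],
    [0, 0, 0],
    [0, 0, 0],
    [0, 0, 0],
    [0, 0, 0],
    [0, 0, 0]
  ]
}}

```text
clock: 32.02
position: [0.5028, -0.2929, 0.3198]
ee_rot: [0.001, 0.999, -0.042, 0.0]
force: [-0.2, 0.1, 0.1]
grip_width: 0.0151
```

```bash
python3 - <<'E'
from h import *
go([.5232,-.0474,.183],-94.6)
s=grab_frame("scene");cv2.imwrite(f"pics/s11.png",s)
crop(s,280,160,360,240,7,'pics/c11.png')
s=grab_frame("top");cv2.imwrite(f"pics/t11.png",s)
crop(s,210,170,350,270,5,'pics/d11.png')
E
```

```text
t 32.025 pos [ 0.5028 -0.2929  0.3198] slide [-0.013 -4.934  2.724] j7 -0.539 F [-0.2  0.1  0.1] T [-0.03  0.05 -0.01] w 0.0151
yaw y -94.87 tilt vec [ 7.0e-04 -2.6e-03 -1.0e+00]
turn units -0.04500065981185249
```

View pics/c11.png

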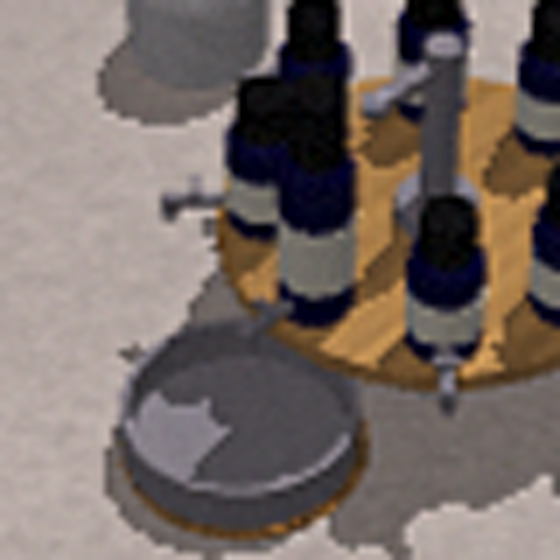

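View pics/d11.png

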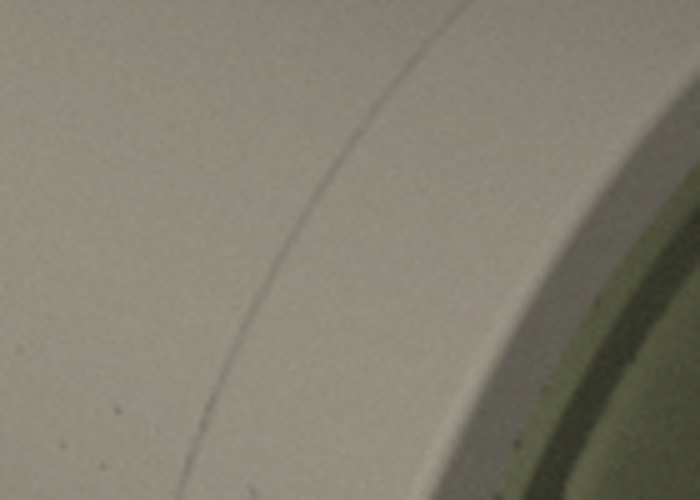

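{"api": "step_arm", "payload": {
  "slide": [
    [0.2, 0.9, -0.3],
    [0.2, 0.9, -0.3],
    [0.2, 0.9, -0.3],
    [0, 0.9, -0.3],
    [0, 0.9, 0],
    [0, 0.9, 0],
    [0, 0.9, 0],
    [0, 0, 0]
  ],
  "angular": [
    [0, 0, 0],
    [0, 0, 0],
    [0, 0, 0],
    [0, 0, 0],
    [0, 0, 0],
    [0, 0, 0],
    [0, 0, 0],
    [0, 0, 0]
  ]
}}

```text
clock: 33.12
position: [0.508, -0.6073, 0.3785]
ee_rot: [0.001, 0.999, -0.041, -0.001]
force: [0.3, -0.2, 0.7]
grip_width: 0.0148
```

```bash
python3 - <<'E'
from h import *
go([.5232,-.0474,.183],-94.6)
s=grab_frame("scene");cv2.imwrite(f"pics/s12.png",s)
s=grab_frame("top");cv2.imwrite(f"pics/t12.png",s)
crop(s,190,160,340,270,5,'pics/d12.png')
E
python3 ov.py pics/t12.png pics/s12.png .527 -.001 pics/o4.png
```

```text
t 33.125 pos [ 0.508  -0.6073  0.3785] slide [ -0.606 -11.191   3.897] j7 -0.374 F [ 0.3 -0.2  0.7] T [0.   0.02 0.01] w 0.0148
yaw y -94.68 tilt vec [-0.0016 -0.0011 -1.    ]
turn units -0.013607275494322835
```

View pics/t12.png

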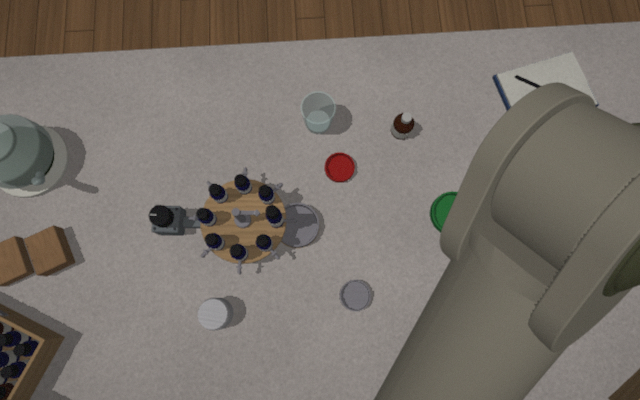

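View pics/d12.png

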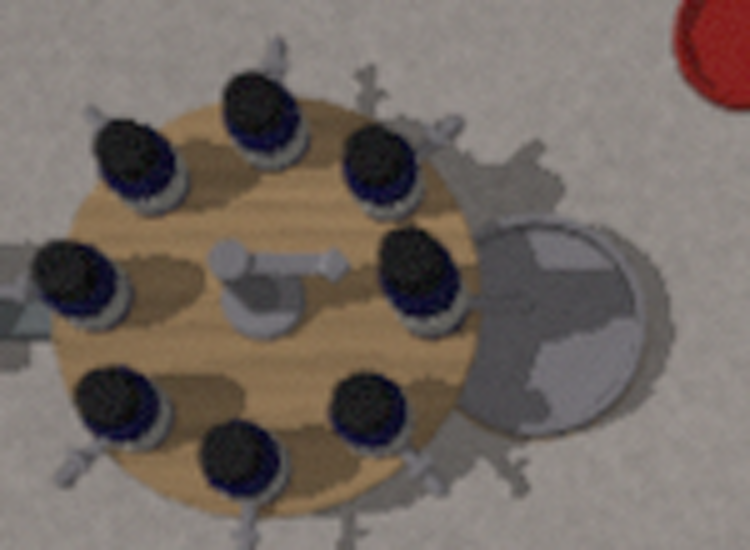

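View pics/s12.png

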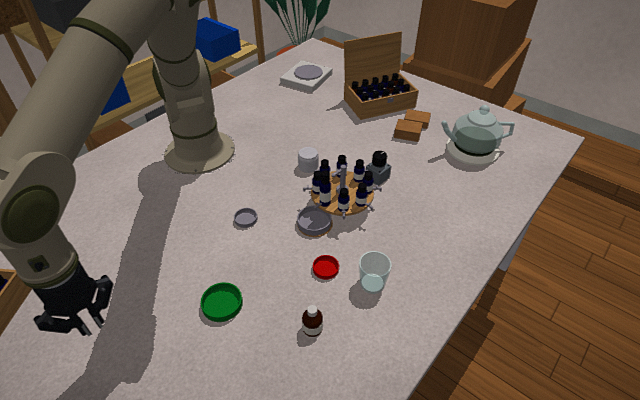

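```bash
python3 -c "
from rig import bot;print(bot.sign_off())"
```

```text
the job is handed in; nothing more can be done
None
```

I turned the worm knob about 556° clockwise in two holds, letting go and regripping once, which brought the tall bottle to the pointer. Only then did I grip the larger grey dish by its outer wall and slide it flat onto the cork spot. I let go and moved the arm clear at about 33 s, then handed the job in.

**Carousel check:** the taps put the tall bottle at -94.6° and the caps at -94.1°. The target direction is -94.5° to -95°. One rough reading of the pointer itself gave -97°, but it rests on two points only about 40 mm apart. The knob's white stroke points straight away from the carousel.

**Dish check:** it covers the cork under the tap. A thin cork rim shows on the near right side only, so it sits about 1–2 mm off centre. The wrist force stayed under about 20 N throughout, and the last pictures show nothing else moved, though the arm hid part of the green dish in the top view.

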